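# Free the hinge pin from a clamp of unknown thread and refit the box lid

## Task

The box's lid lies in place but its hinge pin is still held in one of the two screw clamps. Loosen that clamp - its thread may be right-hand or left-hand, so find out with small twists which way it gives and do not force it - draw the pin out by its rod and put it down flat on the table, then take it again by its head and slide it through the hinge knuckles, fully home and with the lid still lying in its place. Do not shift the solder spool or the blue capacitor.

Things in the scene. Friction and masses are not known exactly. Their poses are not given: they have to be found in the camera images.
- clamp_a: Clamp A, grey, fixed: origin at table level under its knob, x pointing to its back. A bridge (30 x 48 mm, top 84 mm up) stands on two columns 25 mm apart inside; a steel jaw hangs under the bridge. Open at the front. Of the two clamps, 100 mm apart, one holds the pin's head under its knob, the other is empty. They look alike, but one has a right-hand and the other a left-hand thread.
- clamp_b: Clamp B: looks and measures exactly like clamp A, but has the other hand of thread. Nothing visible tells which clamp is right-hand (loosens anticlockwise seen from above) and which left-hand (loosens clockwise).
- clamp_a_grip (a point): Middle of clamp A's black bar knob, on its vertical turning axis, 100 mm above the table. The bar is 46 mm long (the point's y), 14 mm thick (the point's x) and 20 mm high (90 to 110 mm above the table). The point turns with the knob.
- clamp_b_grip (a point): The same point on clamp B's knob, which has the same size.
- knob_a (a joint): Angle of clamp A's screw, rad: 0 tight (hard stop), grows as it is loosened, end stop 1.4; starts at 0 to 0.1. Each rad lifts the jaw 8 mm; the pin's head passes under the jaw's lip from about 0.8: loosen to 1.2. It turns with 0.15 N m and stays where it is left. The bar knob turns it through a spring, see twist_a. A trial twist of 0.15 rad tells the thread's hand.
- knob_b (a joint): Angle of clamp B's screw, rad: as for clamp A (0 tight, grows as it is loosened, end stop 1.4).
- twist_a (a joint): Springy twist of clamp A's bar knob against its screw, rad, 0 when not pushed, positive when pushed the loosening way; 12 N m per rad. When the screw turns freely it stays near 0.01; against the tight end or the end stop it follows the hand. Beyond 0.3 either way (3.6 N m) the thread counts as forced.
- twist_b (a joint): The same for clamp B's bar knob.
- pin: Hinge pin, about 0.09 kg: round steel rod, 9 mm diameter, 100 mm long, last 7 mm tapered, on a brass block head 30 long, 20 wide, 24 mm high. Origin on the axis at the shoulder between rod and head; x towards the tip, z up. In the clamp it lies level, axis 45 mm above the table, the rod sticking out of the clamp's front (clamp -x) over the table.
- pin_head (a point): Middle of the pin's brass head, on the axis, 15 mm behind the shoulder; axes as the pin's. In the clamp it lies 30 mm deep on a ledge 33 mm above the table, so the pin must be drawn at least 40 mm straight out along its rod before lifting. Lying on the table on its head the pin stays level, axis 12 mm up; it balances 5 mm on the head's side of the shoulder.
- pin_tip (a point): Tip of the pin's rod, 100 mm from the shoulder, axes as the pin's.
- box: Wooden box fixed to the table, 110 (x) x 100 (y) x 45 mm high; origin under its centre. Its hinge runs along y behind the back (+x) wall, axis at x 68, z 45 mm: three aluminium tube knuckles, 21 mm outside, 15 mm bore, y from 26 to 56 (box), -9 to 23 (lid), -42 to -12 mm (box). The pin goes in at the +y end, tip towards the box's -y.
- hinge_mouth (a point): Centre of the open +y end of the hinge bore, 45 mm above the table, axes as the box's. Fully home, the pin's shoulder touches this end face; the pin sags up to 3 mm in the bore.
- lid: Loose wooden lid, 110 x 100 x 8 mm, 0.35 kg, lying shut on the box (top 53 mm above the table) with about 2 mm of play; its origin and axes coincide with the box's when it is in place.
- lid_knuckle (a point): Middle of the bore of the lid's own knuckle, which lies on the hinge axis.
- solder_spool: Bystander: blue solder spool standing on its flange, 57 mm across, 42 mm high.
- capacitor: Bystander: blue capacitor standing upright, 25 mm across, 40 mm high.

How it is judged:
By the outcome, as a careful person would: the job done as asked, in the order asked, and still so for the second after the job is handed in, with the robot touching nothing.
It also fails if it takes over 72 s, if anything falls off the work surface, if the arm or the gripper's body presses on something with over 40 N, if the wrist force passes 120 N, or if a joint passes its speed limit or range.

## Robot

A 7-joint arm with a two-finger parallel gripper is mounted at the origin on the work surface; the furniture and walls round the work are solid. World frame = base frame: x ahead of the robot, y to its left, z up, the work surface at z = 0. Lengths are in mm, angles in rad, forces in N, time in s.
With the tool pointing down it reaches from about 400 to 925 mm from the base axis. Payload 5.6 kg.
Tool frame: the origin (TCP) lies midway between the tips of the shut fingers; the grasp point (between the pads) lies 19 mm behind it; z points along the fingers, y is the line along which they close (so a half turn about z gives the same grasp; the last joint's range is limited). The gripper opens to 85 mm and grips with 20 to 120 N. Pads are 22 mm wide; open, the fingers measure 114 mm over their backs; the gripper's body (76 mm by 85 mm) begins 54 mm behind the grasp point. The pads swing forward as they close: fully open they stand 13 mm farther back than shut.
Start: joints at [1.173, 0.468, -0.012, 1.603, 0.006, 1.071, -0.056], TCP at [225.772, -609.537, 231.29] pointing down, gripper open.
Joint ranges: [-2.53, 2.53], [-0.31, 2.02], [-1.57, 1.55], [0.28, 2.44], [-1.29, 4.43], [0.15, 1.84], [-2.92, 2.92]. Speed limits (rad/s): [2.57, 2.57, 3.14, 3.14, 3.14, 3.14, 3.14].

## Interface

Orientations are given as a rotation vector (axis times angle).
In Python, from bench import observe, read_camera, calibration, close_job gives the robot as it stands.
- The arm moves only by the tool send_rows, never from a script. Its argument "plan" is a list of rows, each a list of 7 numbers: the turn, a rotation vector about the tool's x, y, z in rad, then the shift along the tool's x, y, z in cm, then the gripper's target within -1 to 1 (fully open at 1, half-way at 0, shut at -1). A call has exactly 10 rows; each row is the pose to reach, as a shift and turn from the pose commanded when the call began, along the tool's axes at that moment; what a row does not reach only later rows make up. A row lasts 1/8 s, in which the tool goes at most 62.5 mm and 10.7 degrees, less where a joint would pass 70% of its speed; a pose out of reach is approached as far as the arm can. A call with a gripper value outside its range is refused whole. The fingers move at their own pace and stop on an object; the grip force is fixed at half the most. Time passes only in rows, so rows that repeat a pose let the fingers close, or fill a call up. It gives the time, the measured TCP pose, the force, the opening and the grip force at its end, in the units of the state.
- observe(): the state, without advancing time (a new reading comes with each control period).
- read_camera(name): name is "side" or "top" or "wrist"; returns (picture, depth): 400x640x3 uint8, red, green, blue; 400x640 float32, mm along the optical axis (not along the pixel's ray), 0 where there is no reading.
- calibration(name): a dict with "camera_matrix" (3x3 intrinsics, pixels), "k1" (the pictures are not rectified: a ray, as slopes to the right and down, at radius r is drawn at 1 + k1 r^2 times it, then the intrinsics apply), "eye" and "attitude" of the camera in the world. Camera axes: x right, y down, z forward; pixel columns grow to the right and rows downward; lengths in mm; the calibration is good to about 2 mm. A picture is of the moment at which its call begins: read the wrist's pose just before it. calibration takes no time and is no camera call; for the wrist camera it gives the pose at the moment of the call.
- close_job(): hands the job in; it is judged then, once.
The state is a dict: "time_s": time; "joint_pos": joint angles; "joint_vel": joint speeds; "joint_efforts": joint torques, N m; "position": TCP position; "orientation": TCP orientation; "wrist_force": force on the tool from outside, world axes, zero at the start; "moment": the same for the moment, N m; "finger_gap": finger opening in mm; "finger_force": force on a finger pad.
Only numpy, scipy, OpenCV 4.12 (cv2) and the standard library are available. Lean on these libraries where they do the work, as an engineer would, in place of code of your own. Each camera call takes 0.05 s, during which the arm holds its last target. There are 200 camera calls.

## Working session

There is one attempt and no reset: what is moved stays moved. The work goes in short steps, Python scripts to look and compute and a tool call to move; the robot and the scene stay as the last step left them, time stands still between calls to the robot, and variables do not carry over. Pictures are saved under pics/ and viewed, at most 12 in all, crops included, and the job is handed in when it is done.

Besides the shell and the picture viewer there is one more tool, called by a JSON object that holds its "name" and its "arguments", one argument or row to a line. send_rows: Moves the arm, as the interface text tells. Its arguments: {"type":"object","properties":{"plan":{"type":"array","items":{"type":"array","items":{"type":"number"}}}},"required":["plan"]}

```bash
ls; mkdir -p pics; python3 - <<'E'
from bench import *
import cv2
print(observe())
for n in ["top","side"]:
    p,d=read_camera(n); c=calibration(n); print(n,c)
    cv2.imwrite(f"pics/{n}0.png",p[:,:,::-1])
    import numpy as np; np.savez(f"{n}0.npz",p=p,d=d)
E
```

```text
pics
{'time_s': 0.0, 'joint_pos': array([ 1.17297885,  0.46837384, -0.01158909,  1.60364579,  0.00601141,
        1.07138764, -0.0563387 ]), 'joint_vel': array([ 0.00064771, -0.0003924 ,  0.0006301 ,  0.00037083, -0.00096137,
       -0.0020679 ,  0.00067132]), 'joint_efforts': array([-4.32858124e-04, -5.32387519e+01,  2.15701311e-02, -2.51308662e+01,
        1.14702922e-02,  7.79316004e-03, -5.23316814e-06]), 'position': array([ 225.55079546, -609.00978272,  230.33130831]), 'orientation': array([-3.09061808e+00, -5.53954030e-01,  7.08905206e-04]), 'wrist_force': array([ 0.34183013, -0.87765644,  0.07145113]), 'moment': array([0.0644501 , 0.00308191, 0.03707232]), 'finger_force': 0.0, 'finger_gap': 85.57251600439265}
top {'camera_matrix': array([[476.25118389,   0.        , 311.49234629],
       [  0.        , 476.25118389, 195.52374492],
       [  0.        ,   0.        ,   1.        ]]), 'k1': -0.06116373084658692, 'eye': array([ 253.08283078,  -94.39732347, 1284.72724103]), 'attitude': array([-2.097116  ,  2.14772667, -0.18089724])}
side {'camera_matrix': array([[452.52902475,   0.        , 321.56489063],
       [  0.        , 452.52902475, 201.9509426 ],
       [  0.        ,   0.        ,   1.        ]]), 'k1': -0.03000224888832065, 'eye': array([  373.12037675, -1180.33430165,   826.21205107]), 'attitude': array([-2.17943234,  0.10253351, -0.04945811])}
```

View pics/top0.png

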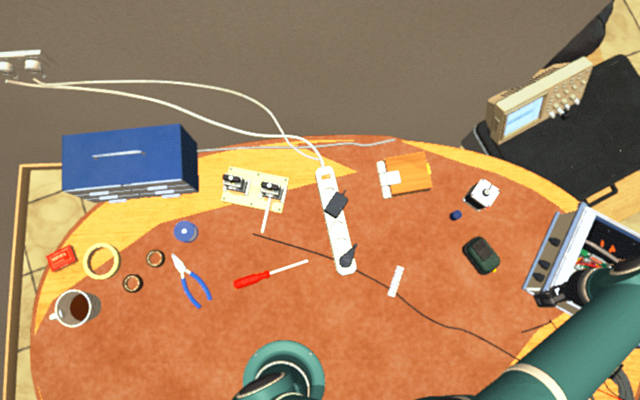

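View pics/side0.png

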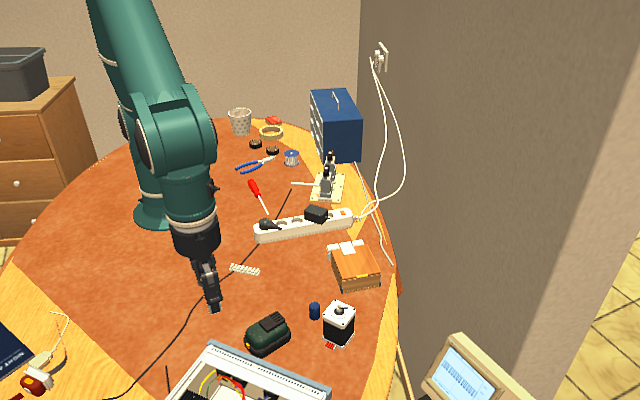

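Top view: base at (285,375). The clamps are at (233,182) and (270,188), and the right one holds the pin, whose rod runs to (264,232). The box is at (408,172) with its hinge on the left, the spool at (185,231) and the capacitor at (455,215). World +x is up in the picture and +y is left.

```bash
cat > h.py <<'E'
import numpy as np, cv2
from scipy.spatial.transform import Rotation as R
from bench import *
def rays(c,uv):
    K=c["camera_matrix"]; uv=np.asarray(uv,float).reshape(-1,1,2)
    return cv2.undistortPoints(uv,K,np.array([c["k1"],0,0,0.]))[:,0]
def cloud(c,d):
    h,w=d.shape; u,v=np.meshgrid(np.arange(w),np.arange(h))
    r=rays(c,np.stack([u,v],-1).reshape(-1,2)).reshape(h,w,2)
    P=np.dstack([r*d[...,None],d])
    return P@R.from_rotvec(c["attitude"]).as_matrix().T+c["eye"]
def onplane(c,uv,z):
    r=rays(c,uv); r=np.c_[r,np.ones(len(r))]@R.from_rotvec(c["attitude"]).as_matrix().T
    return c["eye"]+r*((z-c["eye"][2])/r[:,2])[:,None]
def project(c,X):
    r=R.from_rotvec(c["attitude"]); 
    return cv2.projectPoints(np.asarray(X,float).reshape(-1,1,3),r.inv().as_rotvec(),-r.inv().apply(c["eye"]),c["camera_matrix"],np.array([c["k1"],0,0,0.]))[0][:,0]
E
python3 - <<'E'
from h import *
z=np.load("top0.npz"); c=calibration("top"); C=cloud(c,z["d"])
np.set_printoptions(precision=0,suppress=True)
for n,uv in dict(knobL=(233,180),knobR=(269,186),tip=(263,232),rod=(266,215),box=(410,172),hin=(388,180),hinBot=(388,196),hinTop=(381,162),spool=(185,231),cap=(455,215),strip1=(325,175),strip2=(345,268),screw=(307,262)).items():
    print(n,C[uv[1],uv[0]])
print(C[300,300])
im=z["p"][130:250,210:450,::-1]; cv2.imwrite("pics/topcrop.png",cv2.resize(im,None,fx=3.3,fy=3.3,interpolation=cv2.INTER_CUBIC))
st=observe(); w=calibration("wrist"); T=R.from_rotvec(st["orientation"])
print("wrist cam in tool:",T.inv().apply(w["eye"]-st["position"]),(T.inv()*R.from_rotvec(w["attitude"])).as_rotvec().round(3), w["camera_matrix"],w["k1"])
print("tool axes",T.as_matrix().round(3))
E
```

```text
knobL [512. 113. 109.]
knobR [493.  21. 113.]
tip [390.  50.  -0.]
rod [429.  36.  48.]
box [ 533. -346.   59.]
hin [ 513. -287.   57.]
hinBot [ 471. -285.   57.]
hinTop [ 563. -271.   55.]
spool [393. 252.  41.]
cap [ 418. -463.   39.]
strip1 [ 533. -122.   49.]
strip2 [ 287. -167.   39.]
screw [306. -68.   4.]
[207. -47.   4.]
wrist cam in tool: [  75.    0. -143.] [-0. -0.  2.] [[276.   0. 322.]
 [  0. 276. 193.]
 [  0.   0.   1.]] -0.020331927400573713
tool axes [[ 1.  0. -0.]
 [ 0. -1.  0.]
 [-0. -0. -1.]]
```

View pics/topcrop.png

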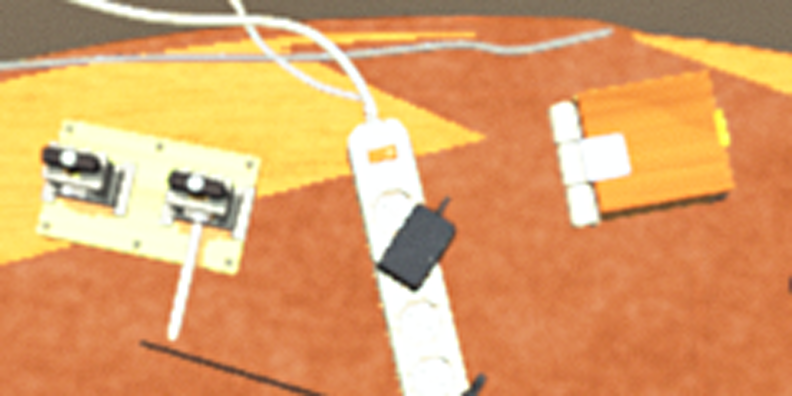

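The crop shows the right clamp holding the pin, the rod pointing toward the robot and slightly left, and the hinge on the box's left (+y world) side. Its open end faces the robot or the far side, so I'll settle that from the geometry. Next I'll move the wrist camera over the clamps.

```bash
cat >> h.py <<'E'
def down(yaw): # tool pointing down, tool x at world yaw (rad)
    return R.from_matrix(np.array([[np.cos(yaw),np.sin(yaw),0],[np.sin(yaw),-np.cos(yaw),0],[0,0,-1.]]))
def rel(p,yaw,st=None,p0=None,r0=None):
    st=st or observe(); T=r0 or R.from_rotvec(st["orientation"]); p0=st["position"] if p0 is None else p0
    return np.r_[(T.inv()*down(yaw)).as_rotvec().round(4),(T.inv().apply(np.array(p,float)-p0)/10).round(3)]
def yaw_of(st):
    m=R.from_rotvec(st["orientation"]).as_matrix(); return np.arctan2(m[1,0],m[0,0])
E
python3 - <<'E'
from h import *
np.set_printoptions(precision=3,suppress=True)
st=observe(); print(np.degrees(yaw_of(st)), rel([400,-30,300],np.radians(75),st), rel([240,-300,300],np.radians(45),st))
E
```

```text
20.325824081479567 [ -0.002  -0.001  -0.954  36.468 -48.253  -6.883] [ -0.002  -0.     -0.431  12.086 -28.492  -6.913]
```

{"name": "send_rows", "arguments": {
  "plan": [
    [0, 0, -0.954, 39.3, -47.2, -6.9, 1],
    [0, 0, -0.954, 39.3, -47.2, -6.9, 1],
    [0, 0, -0.954, 39.3, -47.2, -6.9, 1],
    [0, 0, -0.954, 39.3, -47.2, -6.9, 1],
    [0, 0, -0.954, 39.3, -47.2, -6.9, 1],
    [0, 0, -0.954, 39.3, -47.2, -6.9, 1],
    [0, 0, -0.954, 39.3, -47.2, -6.9, 1],
    [0, 0, -0.954, 39.3, -47.2, -6.9, 1],
    [0, 0, -0.954, 39.3, -47.2, -6.9, 1],
    [0, 0, -0.954, 39.3, -47.2, -6.9, 1]
  ]
}}

```text
time_s: 1.35
position: [430.6, -28.3, 300.6]
orientation: [2.491, 1.912, 0.0]
wrist_force: [1.1, 0.2, 0.6]
finger_gap: 85.3
finger_force: 0.0
```

```bash
python3 - <<'E'
from h import *
c=calibration("wrist"); p,d=read_camera("wrist"); np.savez("w1.npz",p=p,d=d,**c)
cv2.imwrite("pics/w1.png",p[:,:,::-1]); print(c["eye"],observe()["position"],observe()["joint_pos"].round(2))
E
```

```text
[449.84061592  43.81195991 443.63175316] [432.78829887 -20.97103854 301.86988452] [ 0.61  0.06 -0.65  1.99  0.04  1.1  -0.31]
```

View pics/w1.png

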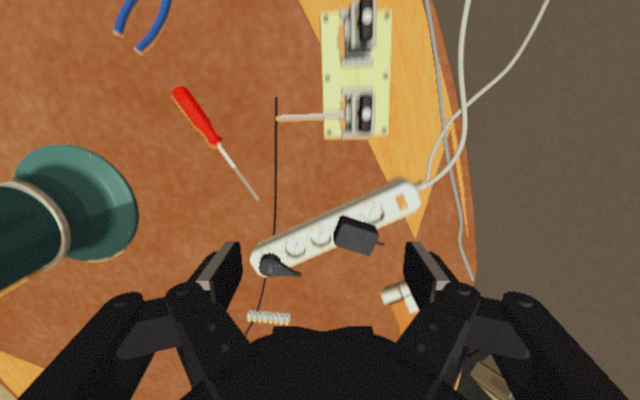

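The wrist view shows the pin clamp with its knob at (366,113), the rod from (279,118) to (345,116), and the empty clamp's knob at (366,18). The box hinge is partly hidden behind the finger at (400,293).

```bash
cat >> h.py <<'E'
def pca(P):
    m=P.mean(0); u,s,v=np.linalg.svd(P-m,full_matrices=False); t=(P-m)@v[0]
    return m,v[0],t.min(),t.max()
E
python3 - <<'E'
from h import *
np.set_printoptions(precision=1,suppress=True)
z=np.load("w1.npz"); C=cloud(z,z["d"]); p=z["p"]
def sel(u0,u1,v0,v1,zl,zh):
    m=np.zeros(C.shape[:2],bool); m[v0:v1,u0:u1]=1; return m&(C[...,2]>zl)&(C[...,2]<zh)
m=sel(272,340,105,130,35,60); P=C[m]; a=pca(P[:,:2]); print("rod",len(P),a,np.degrees(np.arctan2(a[1][1],a[1][0])),np.percentile(P[:,2],[5,50,95]),a[0]+a[1]*a[2],a[0]+a[1]*a[3])
for n,b in dict(right=(340,390,80,140),left=(340,390,0,60)).items():
    m=sel(*b,103,118); P=C[m]; a=pca(P[:,:2]); print(n,len(P),a,np.degrees(np.arctan2(a[1][1],a[1][0])),np.percentile(P[:,2],[5,50,95]))
    d=p[m].sum(1)<150; print(d.sum(),pca(P[d][:,:2]))
print("table",np.median(C[100:160,230:270,2]), C[250:256,150:156,2].mean())
zt=np.load("top0.npz"); c=calibration("top"); C=cloud(c,zt["d"])
m=sel(225,245,165,200,100,125);print("topL",pca(C[m][:,:2]))
m=sel(255,285,170,205,100,125);print("topR",pca(C[m][:,:2]))
m=sel(255,285,195,240,35,60);a=pca(C[m][:,:2]);print("toprod",a,a[0]+a[1]*a[2],a[0]+a[1]*a[3])
E
```

```text
rod 418 (array([428.2,  37.7]), array([-1. ,  0.2]), np.float64(-43.02621057387499), np.float64(44.75996894236639)) 166.8927510655667 [46.1 49.  50.7] [470.1  27.9] [384.6  47.9]
right 486 (array([496.4,  22.6]), array([-0.3, -1. ]), np.float64(-22.526132891134687), np.float64(23.035155792095324)) -105.73998359847315 [106.4 110.1 111.9]
75 (array([492.3,  26.7]), array([-0.3, -1. ]), np.float64(-18.372434767679493), np.float64(17.625572267211034))
left 567 (array([518.2, 117. ]), array([-0.2, -1. ]), np.float64(-21.76675767833424), np.float64(20.90260713322713)) -101.16953988006968 [106.8 110.1 111.8]
128 (array([515.1, 118.9]), array([-0.3, -1. ]), np.float64(-20.46730965193888), np.float64(20.647463105655948))
table 0.6911776300217127 0.39423045263116624
topL (array([517., 116.]), array([-0.2, -1. ]), np.float64(-19.713342632106198), np.float64(19.804982518584033))
topR (array([495.7,  21.7]), array([0.3, 1. ]), np.float64(-22.754561602033984), np.float64(23.01240189257315))
toprod (array([437.5,  33.7]), array([-1. ,  0.3]), np.float64(-53.80889885500657), np.float64(54.80130537488879)) [488.9  17.9] [385.1  49.8]
```

```bash
python3 - <<'E'
from h import *
np.set_printoptions(precision=3,suppress=True)
st=observe(); print(st["position"],np.degrees(yaw_of(st)), rel([496.4,22.4,150],np.radians(75),st), rel([496.4,22.4,90],np.radians(75),st))
E
```

```text
[432.788 -20.971 301.87 ] 75.52567669988841 [ 0.003 -0.004  0.009  5.724  5.026 15.228] [ 0.003 -0.004  0.009  5.699  5.007 21.228]
```

{"name": "send_rows", "arguments": {
  "plan": [
    [0, 0, 0.009, 5.72, 5.02, 15.2, 0.3],
    [0, 0, 0.009, 5.72, 5.02, 15.2, 0.3],
    [0, 0, 0.009, 5.72, 5.02, 15.2, 0.3],
    [0, 0, 0.009, 5.72, 5.02, 15.2, 0.3],
    [0, 0, 0.009, 5.72, 5.02, 15.2, 0],
    [0, 0, 0.009, 5.72, 5.02, 18, 0],
    [0, 0, 0.009, 5.72, 5.02, 20, 0],
    [0, 0, 0.009, 5.72, 5.02, 21.1, 0],
    [0, 0, 0.009, 5.72, 5.02, 21.1, 0],
    [0, 0, 0.009, 5.72, 5.02, 21.1, 0]
  ]
}}

```text
time_s: 2.65
position: [494.4, 11.7, 90.5]
orientation: [2.5, 1.9, 0.002]
wrist_force: [0.9, 0.3, 0.6]
finger_gap: 42.3
finger_force: 0.0
```

```bash
python3 - <<'E'
from h import *
np.set_printoptions(precision=3,suppress=True)
st=observe(); print(st["position"],np.degrees(yaw_of(st)),st["wrist_force"],st["moment"], rel([496.4,22.4,90],np.radians(75),st))
E
```

```text
[494.448  11.673  90.453] 74.45435364863701 [0.854 0.307 0.568] [-0.03   0.007 -0.027] [ 0.002 -0.    -0.009  1.086 -0.1    0.045]
```

{"name": "send_rows", "arguments": {
  "plan": [
    [0, 0, 0, 0.5, -0.1, 0, 0],
    [0, 0, 0, 1.08, -0.1, 0.05, 0],
    [0, 0, 0, 1.08, -0.1, 0.05, 0],
    [0, 0, 0, 1.08, -0.1, 0.05, 0],
    [0, 0, 0, 1.08, -0.1, 0.05, -0.5],
    [0, 0, 0, 1.08, -0.1, 0.05, -1],
    [0, 0, 0, 1.08, -0.1, 0.05, -1],
    [0, 0, 0, 1.08, -0.1, 0.05, -1],
    [0, 0, 0, 1.08, -0.1, 0.05, -1],
    [0, 0, 0, 1.08, -0.1, 0.05, -1]
  ]
}}

```text
time_s: 3.9
position: [496.3, 22.2, 89.0]
orientation: [2.501, 1.9, 0.001]
wrist_force: [3.5, -2.3, 1.0]
finger_gap: 12.7
finger_force: 58.8
```

```bash
python3 - <<'E'
from h import *
np.set_printoptions(precision=3,suppress=True)
st=observe(); print(st["position"],np.degrees(yaw_of(st)),st["wrist_force"],st["moment"],st["finger_gap"],st["finger_force"],st["joint_vel"])
E
```

```text
[496.283  22.224  89.019] 74.45542078070585 [ 3.465 -2.299  1.045] [-0.547 -0.955  0.022] 12.73995691943275 58.80962133407593 [-0.001 -0.    -0.001  0.    -0.001  0.     0.001]
```

The knob is gripped. Trial twist of 0.12 rad clockwise seen from above, which is +z of the tool.

{"name": "send_rows", "arguments": {
  "plan": [
    [0, 0, 0.02, 0, 0, 0, -1],
    [0, 0, 0.04, 0, 0, 0, -1],
    [0, 0, 0.06, 0, 0, 0, -1],
    [0, 0, 0.08, 0, 0, 0, -1],
    [0, 0, 0.1, 0, 0, 0, -1],
    [0, 0, 0.12, 0, 0, 0, -1],
    [0, 0, 0.12, 0, 0, 0, -1],
    [0, 0, 0.12, 0, 0, 0, -1],
    [0, 0, 0.12, 0, 0, 0, -1],
    [0, 0, 0.12, 0, 0, 0, -1]
  ]
}}

```text
time_s: 5.15
position: [496.2, 22.2, 89.0]
orientation: [2.611, 1.746, 0.001]
wrist_force: [4.7, -2.8, 1.6]
finger_gap: 12.9
finger_force: 59.0
```

```bash
python3 - <<'E'
from h import *
np.set_printoptions(precision=3,suppress=True)
st=observe(); print(st["position"],np.degrees(yaw_of(st)),st["wrist_force"],st["moment"],st["finger_gap"],st["finger_force"])
E
```

```text
[496.209  22.236  88.989] 67.54440246673502 [ 4.713 -2.801  1.612] [-0.609 -1.023  0.083] 12.896530768699701 59.01433378458023
```

{"name": "send_rows", "arguments": {
  "plan": [
    [0, 0, 0.02, 0, 0, 0, -1],
    [0, 0, 0.04, 0, 0, 0, -1],
    [0, 0, 0.06, 0, 0, 0, -1],
    [0, 0, 0.08, 0, 0, 0, -1],
    [0, 0, 0.1, 0, 0, 0, -1],
    [0, 0, 0.1, 0, 0, 0, -1],
    [0, 0, 0.1, 0, 0, 0, -1],
    [0, 0, 0.1, 0, 0, 0, -1],
    [0, 0, 0.1, 0, 0, 0, -1],
    [0, 0, 0.1, 0, 0, 0, -1]
  ]
}}

```text
time_s: 6.4
position: [496.2, 22.2, 89.0]
orientation: [2.695, 1.613, 0.002]
wrist_force: [4.4, -2.8, 1.9]
finger_gap: 12.9
finger_force: 59.0
```

```bash
python3 - <<'E'
from h import *
np.set_printoptions(precision=3,suppress=True)
st=observe(); print(st["position"],np.degrees(yaw_of(st)),st["wrist_force"],st["moment"],st["finger_gap"],st["finger_force"],st["joint_pos"][6])
E
```

```text
[496.249  22.239  89.017] 61.811993087671496 [ 4.423 -2.788  1.91 ] [-0.608 -1.037  0.065] 12.896145825847794 59.021128714084625 -0.9267944127920578
```

It turns freely clockwise, so this is a left-hand thread. I'll turn it 1.0 rad more, to about 1.25 in all.

{"name": "send_rows", "arguments": {
  "plan": [
    [0, 0, 0.12, 0, 0, 0, -1],
    [0, 0, 0.24, 0, 0, 0, -1],
    [0, 0, 0.36, 0, 0, 0, -1],
    [0, 0, 0.48, 0, 0, 0, -1],
    [0, 0, 0.6, 0, 0, 0, -1],
    [0, 0, 0.72, 0, 0, 0, -1],
    [0, 0, 0.84, 0, 0, 0, -1],
    [0, 0, 0.94, 0, 0, 0, -1],
    [0, 0, 1.0, 0, 0, 0, -1],
    [0, 0, 1.0, 0, 0, 0, -1]
  ]
}}

```text
time_s: 7.65
position: [496.2, 22.3, 89.0]
orientation: [3.139, 0.123, 0.002]
wrist_force: [4.5, -2.5, 0.8]
finger_gap: 12.7
finger_force: 59.0
```

```bash
python3 - <<'E'
from h import *
np.set_printoptions(precision=3,suppress=True)
st=observe(); print(st["position"],np.degrees(yaw_of(st)),st["wrist_force"],st["moment"],st["finger_gap"],st["finger_force"],st["joint_pos"])
E
```

```text
[496.151  22.32   89.003] 4.4919237615207885 [ 4.51  -2.516  0.771] [-0.701 -0.876  0.047] 12.73419862272535 59.01578664779663 [ 0.107  0.441 -0.264  2.066  0.184  0.656 -1.772]
```

```bash
python3 - <<'E'
from h import *
np.set_printoptions(precision=3,suppress=True)
st=observe(); print(rel([496,22.3,180],yaw_of(st),st), rel([420.6,39.6,180],np.radians(85),st),rel([420.6,39.6,180],np.radians(166.9),st))
E
```

```text
[ 0.    -0.001 -0.    -0.004  0.004 -9.1  ] [ 0.001 -0.001 -1.405 -7.385 -2.311 -9.11 ] [ 0.002  0.    -2.835 -7.385 -2.311 -9.11 ]
```

{"name": "send_rows", "arguments": {
  "plan": [
    [0, 0, 0, 0, 0, 0, 0],
    [0, 0, 0, 0, 0, 0, 0],
    [0, 0, 0, 0, 0, -5, 0],
    [0, 0, 0, 0, 0, -9.1, 0],
    [0, 0, -0.18, -1, 0, -9.1, 0],
    [0, 0, -0.36, -3, -1, -9.1, 0],
    [0, 0, -0.54, -5, -1.5, -9.1, 0],
    [0, 0, -0.72, -7.4, -2.3, -9.1, 0],
    [0, 0, -0.9, -7.4, -2.3, -9.1, 0],
    [0, 0, -1.08, -7.4, -2.3, -9.1, 0]
  ]
}}

```text
time_s: 8.9
position: [418.7, 39.9, 179.5]
orientation: [-2.622, -1.729, 0.002]
wrist_force: [-0.6, 1.0, 0.0]
finger_gap: 43.0
finger_force: 0.0
```

```bash
python3 - <<'E'
from h import *
np.set_printoptions(precision=3,suppress=True)
st=observe(); print(st["position"],np.degrees(yaw_of(st)),rel([420.6,39.6,120],np.radians(166.9),st),st["joint_pos"])
E
```

```text
[418.731  39.852 179.468] 66.81169559038072 [-0.002 -0.001 -1.747  0.055  0.191  5.947] [ 0.3    0.198 -0.517  2.156  0.133  0.819 -0.705]
```

{"name": "send_rows", "arguments": {
  "plan": [
    [0, 0, -0.18, 0, 0.1, 0, 0],
    [0, 0, -0.36, 0, 0.2, 0, 0],
    [0, 0, -0.54, 0, 0.2, 0, 0],
    [0, 0, -0.72, 0, 0.2, 1, 0],
    [0, 0, -0.9, 0, 0.2, 2, 0],
    [0, 0, -1.08, 0, 0.2, 3, 0],
    [0, 0, -1.26, 0, 0.2, 4, 0],
    [0, 0, -1.44, 0, 0.2, 5, 0],
    [0, 0, -1.62, 0, 0.2, 6, 0],
    [0, 0, -1.747, 0, 0.2, 6, 0]
  ]
}}

```text
time_s: 10.15
position: [420.2, 39.0, 118.8]
orientation: [-0.36, -3.117, 0.0]
wrist_force: [0.4, -0.4, -0.6]
finger_gap: 42.6
finger_force: 0.0
```

```bash
python3 - <<'E'
from h import *
np.set_printoptions(precision=3,suppress=True)
c=calibration("wrist"); p,d=read_camera("wrist"); np.savez("w2.npz",p=p,d=d,**c)
cv2.imwrite("pics/w2.png",p[:,:,::-1])
st=observe(); print(st["position"],np.degrees(yaw_of(st)),rel([420.6,39.6,26],np.radians(166.9),st),st["joint_pos"],st["joint_vel"])
C=cloud(c,d)
m=(C[...,2]>35)&(C[...,2]<60)&(C[...,0]>375)&(C[...,0]<470)&(abs(C[...,1]-(39.6-.233*(C[...,0]-420.6)))<12)
P=C[m];a=pca(P[:,:2]); print(len(P),a,np.degrees(np.arctan2(a[1][1],a[1][0])),np.median(P[:,2]),P[:,0].min(),P[:,0].max())
E
```

```text
[420.477  39.034 119.024] 167.0130208397516 [-0.    -0.003  0.002 -0.027  0.06   9.302] [ 0.506  0.381 -0.777  2.188  0.405  0.72   0.797] [-0.015 -0.017  0.024 -0.006 -0.031 -0.01  -0.178]
1024 (array([425.113,  38.348]), array([ 0.975, -0.224]), np.float64(-41.76743239659876), np.float64(46.32550508685416)) -12.957924892762167 49.23648167168467 384.22380950110244 469.9946275714684
```

View pics/w2.png

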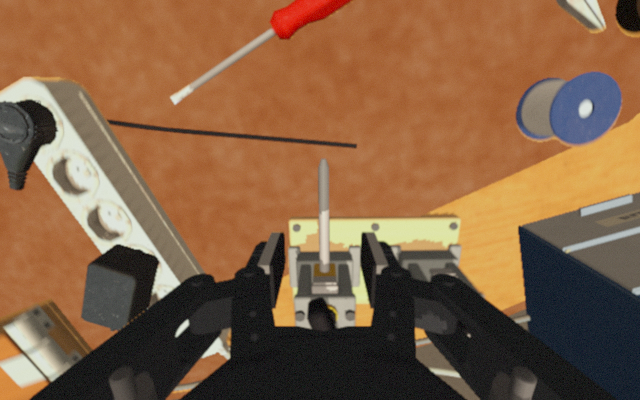

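The rod (323,160)–(323,262) is centred between the open fingers, and the knob has turned in line with the rod at (320,313). Descending and gripping.

{"name": "send_rows", "arguments": {
  "plan": [
    [0, 0, 0, 0, 0.03, 3, 0],
    [0, 0, 0, 0, 0.03, 6, 0],
    [0, 0, 0, 0, 0.03, 8, -0.3],
    [0, 0, 0, 0, 0.03, 9.3, -0.3],
    [0, 0, 0, 0, 0.03, 9.3, -0.3],
    [0, 0, 0, 0, 0.03, 9.3, -0.6],
    [0, 0, 0, 0, 0.03, 9.3, -1],
    [0, 0, 0, 0, 0.03, 9.3, -1],
    [0, 0, 0, 0, 0.03, 9.3, -1],
    [0, 0, 0, 0, 0.03, 9.3, -1]
  ]
}}

```text
time_s: 11.45
position: [422.3, 39.0, 27.0]
orientation: [0.368, 3.119, 0.0]
wrist_force: [1.3, 0.1, 2.3]
finger_gap: 7.1
finger_force: 58.5
```

```bash
python3 - <<'E'
from h import *
np.set_printoptions(precision=3,suppress=True)
st=observe(); print(st["position"],np.degrees(yaw_of(st)),st["wrist_force"],st["finger_gap"],st["finger_force"],st["joint_pos"])
E
```

```text
[422.348  39.019  26.997] 166.53938104271379 [1.302 0.142 2.267] 7.062725678950203 58.54482147842646 [ 0.338  0.549 -0.597  2.233  0.625  0.525  0.591]
```

{"name": "send_rows", "arguments": {
  "plan": [
    [0, 0, 0, 0.4, 0, 0, -1],
    [0, 0, 0, 1.0, 0, 0, -1],
    [0, 0, 0, 1.7, 0, 0, -1],
    [0, 0, 0, 2.4, 0, 0, -1],
    [0, 0, 0, 3.1, 0, 0, -1],
    [0, 0, 0, 3.8, 0, 0, -1],
    [0, 0, 0, 4.4, 0, 0, -1],
    [0, 0, 0, 4.8, 0, 0, -1],
    [0, 0, 0, 4.8, 0, 0, -1],
    [0, 0, 0, 4.8, 0, 0, -1]
  ]
}}

```text
time_s: 12.7
position: [375.5, 50.2, 26.8]
orientation: [0.368, 3.12, 0.0]
wrist_force: [0.1, -0.2, -0.5]
finger_gap: 6.9
finger_force: 58.4
```

```bash
python3 - <<'E'
from h import *
np.set_printoptions(precision=3,suppress=True)
c=calibration("wrist"); p,d=read_camera("wrist"); np.savez("w3.npz",p=p,d=d,**c)
cv2.imwrite("pics/w3.png",p[:,:,::-1])
st=observe(); print(st["position"],np.degrees(yaw_of(st)),st["wrist_force"],st["moment"],st["finger_gap"],st["finger_force"],st["joint_pos"],R.from_rotvec(st["orientation"]).as_matrix()[:,2])
E
```

```text
[375.466  50.19   26.775] 166.53355579163886 [ 0.615 -0.712 -1.047] [ 0.051  0.059 -0.015] 6.88461669859528 58.440673872828484 [ 0.299  0.499 -0.593  2.333  0.638  0.466  0.515] [ 0.  0. -1.]
```

View pics/w3.png

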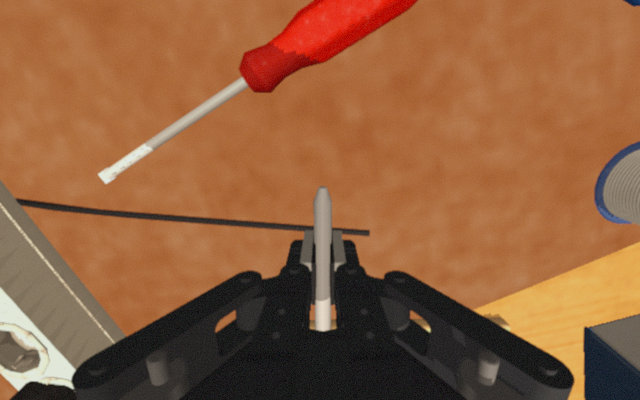

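The rod is held between the pads (tip at (322,190)) and drawn 48 mm clear. Lifting, then turning toward the free area in front of the hinge.

{"name": "send_rows", "arguments": {
  "plan": [
    [0, 0, 0, 0, 0, -1, -1],
    [0, 0, 0, 0, 0, -4, -1],
    [0, 0, 0, 0, 0, -9, -1],
    [0, 0, 0, 0, 0, -13.5, -1],
    [0, 0, 0.16, -1, -3, -17.3, -1],
    [0, 0, 0.34, -2, -6, -17.3, -1],
    [0, 0, 0.52, -3, -9, -17.3, -1],
    [0, 0, 0.7, -4, -12, -17.3, -1],
    [0, 0, 0.88, -5, -15, -17.3, -1],
    [0, 0, 1.06, -6, -18, -17.3, -1]
  ]
}}

```text
time_s: 14.0
position: [391.6, -139.6, 200.4]
orientation: [1.902, 2.5, 0.0]
wrist_force: [0.1, 0.3, -0.9]
finger_gap: 6.8
finger_force: 58.6
```

```bash
python3 - <<'E'
from h import *
np.set_printoptions(precision=3,suppress=True)
st=observe(); print(st["position"],np.degrees(yaw_of(st)),st["finger_gap"],st["joint_pos"],rel([414,-307,200],np.radians(10),st))
E
```

```text
[ 391.605 -139.644  200.388] 105.48950910604653 6.805529774910018 [ 0.863  0.17  -0.645  2.141  0.133  0.868  0.408] [  0.001  -0.      1.667 -16.726  -2.311   0.042]
```

{"name": "send_rows", "arguments": {
  "plan": [
    [0, 0, 0.15, -1.7, -0.2, 0, -1],
    [0, 0, 0.33, -3.4, -0.5, 0, -1],
    [0, 0, 0.51, -5.1, -0.7, 0, -1],
    [0, 0, 0.69, -6.8, -0.9, 0, -1],
    [0, 0, 0.87, -8.5, -1.2, 0, -1],
    [0, 0, 1.05, -10.5, -1.4, 0, -1],
    [0, 0, 1.23, -12.5, -1.7, 0, -1],
    [0, 0, 1.41, -14.5, -2, 0, -1],
    [0, 0, 1.57, -16.7, -2.3, 0, -1],
    [0, 0, 1.667, -16.7, -2.3, 0, -1]
  ]
}}

```text
time_s: 15.25
position: [415.0, -307.2, 200.3]
orientation: [3.13, 0.273, 0.001]
wrist_force: [1.1, 0.2, -0.3]
finger_gap: 7.1
finger_force: 58.6
```

```bash
python3 - <<'E'
from h import *
np.set_printoptions(precision=3,suppress=True)
st=observe(); c=calibration("wrist"); p,d=read_camera("wrist"); np.savez("w4.npz",p=p,d=d,**c)
cv2.imwrite("pics/w4.png",p[:,:,::-1])
print(st["position"],np.degrees(yaw_of(st)),st["finger_gap"],st["joint_pos"],c["eye"],abs(st["joint_vel"]).max())
E
```

```text
[ 414.959 -307.204  200.262] 9.966563402614813 7.076102101764756 [ 0.805  0.3   -0.274  1.943  0.101  0.91  -0.917] [ 488.424 -294.421  343.379] 0.7137841183846436
```

View pics/w4.png

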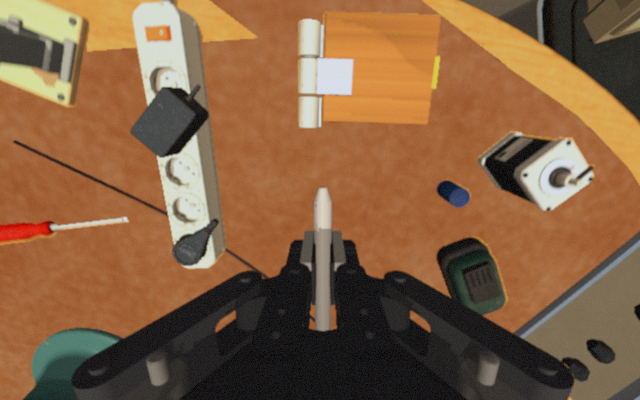

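The hinge tube is at u 299–321, v 20–128, with its mouth end at about (310,127). The pin points up in the picture, nearly parallel to the hinge, with its tip at (322,190). The capacitor is at (453,193). Measuring the hinge next.

```bash
python3 - <<'E'
from h import *
np.set_printoptions(precision=2,suppress=True)
z=np.load("w4.npz"); C=cloud(z,z["d"]); 
# hinge tube: white pixels
def tube(C,box,zl,zh):
    u0,u1,v0,v1=box; Q=C[v0:v1,u0:u1].reshape(-1,3); return Q[(Q[:,2]>zl)&(Q[:,2]<zh)]
Q=tube(C,(296,325,12,135),50,60)
# per-row ridge: fit circle-ish -> use points, regress axis by symmetric lateral extent
a=pca(Q[:,:2]); th=np.arctan2(a[1][1],a[1][0]); print(len(Q),a,np.degrees(th),a[0]+a[1]*a[2],a[0]+a[1]*a[3],np.percentile(Q[:,2],[50,95]))
from scipy.optimize import least_squares
Q=tube(C,(296,322,14,133),47,60)
def f(x):
    e=np.array([np.cos(x[1]),np.sin(x[1])]); n=np.array([-e[1],e[0]])
    l=(Q[:,:2]-[510,-275])@n-x[0]; return np.hypot(l,Q[:,2]-x[2])-10.5
s=least_squares(f,[0,np.radians(10),45],loss="soft_l1",f_scale=1); x=s.x; print("axis",x[0],np.degrees(x[1]),x[2],abs(s.fun).mean())
e=np.array([np.cos(x[1]),np.sin(x[1])]);n=np.array([-e[1],e[0]])
t=(Q[:,:2]-[510,-275])@e; print("ext",np.percentile(t,[0,1,99,100]))
for k in (t.min(),t.max()): print(np.array([510,-275])+n*x[0]+e*k)
# lid plane region: z 50-56
L=C[10:128,324:442].reshape(-1,3); L=L[(L[:,2]>49)&(L[:,2]<57)]
r=cv2.minAreaRect(L[:,:2].astype(np.float32)); print("lid",r,np.median(L[:,2]))
# pin in hand
P=C[185:240,312:334].reshape(-1,3);P=P[(P[:,2]>200)];b=pca(P);print("pin",b[0],b[1],b[0]+b[1]*b[2],b[0]+b[1]*b[3])
E
```

```text
2312 (array([ 518.89, -277.3 ]), array([-0.99, -0.16]), np.float64(-53.10824124860955), np.float64(50.586513922684176)) -170.79242221860582 [ 571.31 -268.8 ] [ 468.95 -285.39] [54.65 56.48]
axis -1.565592963425727 8.617652098046193 45.392312182717724 0.8159091409690281
ext [-42.25 -41.1   54.73  55.96]
[ 468.46 -282.88]
[ 565.57 -268.16]
lid ((534.306640625, -343.8150634765625), (100.81502532958984, 112.34322357177734), 8.562511444091797) 53.570015440244845
pin [ 441.1  -302.6   221.91] [-0.54 -0.1  -0.83] [ 510.44 -290.27  328.59] [ 428.38 -304.86  202.34]
```

```bash
python3 - <<'E'
from h import *
np.set_printoptions(precision=3,suppress=True)
z=np.load("w4.npz"); t=onplane(z,[(322.5,188)],218)[0]; st=observe(); print("tip ahead", R.from_rotvec(st["orientation"]).inv().apply(t-st["position"]))
print(st["position"],rel([412,-307,3],np.radians(8.6),st))
E
```

```text
tip ahead [ 38.827   1.013 -17.805]
[ 414.951 -306.22   200.169] [-0.001 -0.001  0.023 -0.318  0.036 19.717]
```

{"name": "send_rows", "arguments": {
  "plan": [
    [0, 0.03, 0.02, -0.3, 0, 4, -1],
    [0, 0.06, 0.02, -0.3, 0, 8.5, -1],
    [0, 0.088, 0.02, -0.3, 0, 12.5, -1],
    [0, 0.088, 0.02, -0.3, 0, 15.5, -1],
    [0, 0.088, 0.02, -0.3, 0, 17.5, -1],
    [0, 0.088, 0.02, -0.3, 0, 18.6, -1],
    [0, 0.088, 0.02, -0.3, 0, 19.2, -1],
    [0, 0.088, 0.02, -0.3, 0, 19.5, -1],
    [0, 0.088, 0.02, -0.3, 0, 19.65, -1],
    [0, 0.088, 0.02, -0.3, 0, 19.65, -1]
  ]
}}

```text
time_s: 16.55
position: [412.3, -306.5, 3.7]
orientation: [-3.121, -0.25, -0.138]
wrist_force: [0.2, 0.3, -0.3]
finger_gap: 6.9
finger_force: 58.6
```

```bash
python3 - <<'E'
from h import *
np.set_printoptions(precision=3,suppress=True)
st=observe(); print(st["position"],np.degrees(yaw_of(st)),st["finger_gap"],st["wrist_force"],st["moment"],st["joint_pos"],R.from_rotvec(st["orientation"]).as_matrix()[:,0])
E
```

```text
[ 412.311 -306.496    3.652] 9.157679807338697 6.863062901818068 [ 0.199  0.331 -0.319] [ 0.023  0.062 -0.008] [ 0.79   0.598 -0.216  2.093  0.152  0.402 -0.935] [0.983 0.159 0.088]
```

{"name": "send_rows", "arguments": {
  "plan": [
    [0, 0.01, 0, 0, 0, 0.05, -1],
    [0, 0.016, 0, 0, 0, 0.08, -1],
    [0, 0.016, 0, 0, 0, 0.08, -1],
    [0, 0.016, 0, 0, 0, 0.08, -0.8],
    [0, 0.016, 0, 0, 0, 0.08, -0.6],
    [0, 0.016, 0, 0, 0, 0.08, -0.2],
    [0, 0.016, 0, 0, 0, 0.08, 0],
    [0, 0.016, 0, 0, 0, -3, 0],
    [0, -0.085, 0, 0, 0, -8, 0],
    [0, -0.088, 0, 0, 0, -11, 0]
  ]
}}

```text
time_s: 17.8
position: [404.7, -307.9, 115.3]
orientation: [3.13, 0.254, 0.003]
wrist_force: [-0.5, -0.1, -0.7]
finger_gap: 42.7
finger_force: 0.0
```

```bash
python3 - <<'E'
from h import *
np.set_printoptions(precision=3,suppress=True)
st=observe(); c=calibration("wrist"); p,d=read_camera("wrist"); np.savez("w5.npz",p=p,d=d,**c)
print(st["position"],np.degrees(yaw_of(st)),st["finger_gap"],st["wrist_force"])
cv2.imwrite("pics/w5.png",p[:,:,::-1])
E
```

```text
[ 404.695 -307.928  115.259] 9.277015871038873 42.668769253074764 [-0.462 -0.131 -0.72 ]
```

View pics/w5.png

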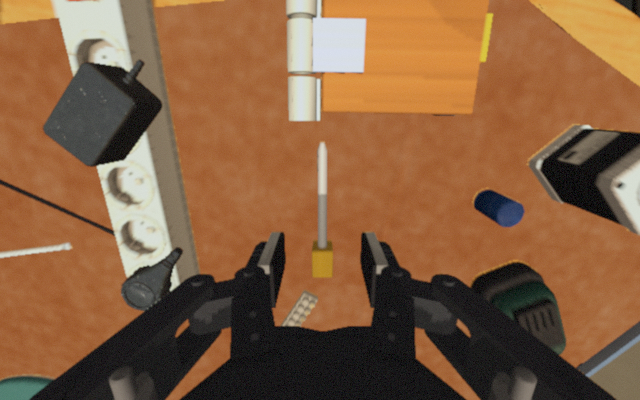

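The pin lies flat: head at (322,260), shoulder at about v 243, tip at (322,142). Measuring it for the head grasp.

```bash
python3 - <<'E'
from h import *
np.set_printoptions(precision=2,suppress=True)
z=np.load("w5.npz"); C=cloud(z,z["d"]); p=z["p"].astype(int)
u,v=np.meshgrid(np.arange(640),np.arange(400)); reg=(u>300)&(u<345)
m=reg&(v>235)&(v<285)&(C[...,2]>15)&(C[...,2]<40); H=C[m]; r=cv2.minAreaRect(H[:,:2].astype(np.float32)); print("head",len(H),H.mean(0),r)
m=reg&(v>130)&(v<243)&(C[...,2]>8)&(C[...,2]<24); P=C[m]; a=pca(P[:,:2]); print("rod",a,np.degrees(np.arctan2(a[1][1],a[1][0])),np.median(P[:,2]))
print("tip",onplane(z,[(322,142)],12)); print("block",C[300,303])
# z along rod
for x in range(350,460,20): print(x, np.median(P[abs(P[:,0]-x)<10][:,2]),end=" ")
st=observe(); print(st["position"],np.degrees(yaw_of(st)))
E
```

```text
head 718 [ 342.23 -317.74   22.72] ((343.79119873046875, -317.48895263671875), (40.133323669433594, 19.6103515625), 9.06983757019043)
rod (array([ 405.67, -307.38]), array([-0.99, -0.16]), np.float64(-46.029300026551105), np.float64(50.882733665096026)) -170.55964978959554 16.078644722320064
tip [[ 450.96 -300.22   12.  ]]
block [ 285.83 -306.57   13.78]
350 15.96744376012812 370 16.112987084349015 390 16.073852910200202 410 16.16181927248249 430 16.130572464338826 450 15.567122258821243 [ 405.31 -309.15  118.05] 9.231230332614949
```

```bash
python3 - <<'E'
from h import *
np.set_printoptions(precision=3,suppress=True)
st=observe(); print(abs(st["joint_vel"]).max(),rel([337.5,-318.8,60],np.radians(9.3),st),rel([337.5,-318.8,4],np.radians(9.3),st))
E
```

```text
0.11034296538896889 [ 0.005 -0.005 -0.001 -6.875 -0.163  5.772] [ 0.005 -0.005 -0.001 -6.901 -0.189 11.372]
```

{"name": "send_rows", "arguments": {
  "plan": [
    [0, 0, 0, -3, -0.1, 0, 0],
    [0, 0, 0, -6.9, -0.18, 0, 0],
    [0, 0, 0, -6.9, -0.18, 3, 0],
    [0, 0, 0, -6.9, -0.18, 6, 0],
    [0, 0, 0, -6.9, -0.18, 8, 0],
    [0, 0, 0, -6.9, -0.18, 8, 0],
    [0, 0, 0, -6.9, -0.18, 8, 0],
    [0, 0, 0, -6.9, -0.18, 8, 0],
    [0, 0, 0, -6.9, -0.18, 8, 0],
    [0, 0, 0, -6.9, -0.18, 8, 0]
  ]
}}

```text
time_s: 19.1
position: [334.3, -317.3, 33.3]
orientation: [-3.131, -0.251, -0.001]
wrist_force: [-0.7, 0.4, 0.0]
finger_gap: 42.6
finger_force: 0.0
```

```bash
python3 - <<'E'
from h import *
np.set_printoptions(precision=3,suppress=True)
st=observe(); print(st["position"],np.degrees(yaw_of(st)),abs(st["joint_vel"]).max(),rel([337.5,-318.8,4],np.radians(9.3),st))
E
```

```text
[ 334.318 -317.295   33.252] 9.149708337871697 0.005249831581780359 [-0.    -0.    -0.003  0.289  0.2    2.925]
```

{"name": "send_rows", "arguments": {
  "plan": [
    [0, 0, -0.002, 0.29, 0.2, 0.8, 0],
    [0, 0, -0.002, 0.29, 0.2, 1.8, 0],
    [0, 0, -0.002, 0.29, 0.2, 2.5, 0],
    [0, 0, -0.002, 0.29, 0.2, 2.8, 0],
    [0, 0, -0.002, 0.29, 0.2, 2.8, -0.3],
    [0, 0, -0.002, 0.29, 0.2, 2.8, -0.6],
    [0, 0, -0.002, 0.29, 0.2, 2.8, -1],
    [0, 0, -0.002, 0.29, 0.2, 2.8, -1],
    [0, 0, -0.002, 0.29, 0.2, 2.8, -1],
    [0, 0, -0.002, 0.29, 0.2, 2.8, -1]
  ]
}}

```text
time_s: 20.35
position: [337.4, -318.7, 5.1]
orientation: [-3.131, -0.254, -0.0]
wrist_force: [-0.4, 0.5, 4.0]
finger_gap: 18.5
finger_force: 58.9
```

```bash
python3 - <<'E'
from h import *
np.set_printoptions(precision=3,suppress=True)
st=observe(); print(st["position"],np.degrees(yaw_of(st)),st["finger_gap"],st["finger_force"],st["wrist_force"])
# pre-insert: tip 15mm short of mouth; head centre 115+15 behind mouth
e=np.array([np.cos(np.radians(8.7)),np.sin(np.radians(8.7))]); m=np.array([468.5,-284]); q=m-e*130; print(q, rel([*q,60],np.radians(8.7),st))
E
```

```text
[ 337.415 -318.706    5.056] 9.264674570459063 18.501881532966127 58.89775335788727 [-0.426  0.526  3.988]
[ 339.996 -303.664] [-0.001 -0.     0.01   0.497 -1.446 -5.494]
```

{"name": "send_rows", "arguments": {
  "plan": [
    [0, 0, 0, 0, 0, -0.5, -1],
    [0, 0, 0, 0, 0, -1.5, -1],
    [0, 0, 0, 0, 0, -2.5, -1],
    [0, 0, 0.01, 0.1, -0.3, -3.3, -1],
    [0, 0, 0.01, 0.3, -0.9, -3.35, -1],
    [0, 0, 0.01, 0.5, -1.45, -3.35, -1],
    [0, 0, 0.01, 0.5, -1.45, -3.35, -1],
    [0, 0, 0.01, 0.5, -1.45, -3.35, -1],
    [0, 0, 0.01, 0.5, -1.45, -3.35, -1],
    [0, 0, 0.01, 0.5, -1.45, -3.35, -1]
  ]
}}

```text
time_s: 21.6
position: [339.8, -303.6, 38.3]
orientation: [-3.132, -0.238, 0.0]
wrist_force: [0.5, 0.9, -1.1]
finger_gap: 18.5
finger_force: 58.6
```

```bash
python3 - <<'E'
from h import *
np.set_printoptions(precision=3,suppress=True)
st=observe(); c=calibration("wrist"); p,d=read_camera("wrist"); np.savez("w6.npz",p=p,d=d,**c)
print(st["position"],np.degrees(yaw_of(st)),st["finger_gap"],st["wrist_force"],c["eye"])
cv2.imwrite("pics/w6.png",cv2.resize(p[60:260,220:480,::-1],None,fx=3,fy=3,interpolation=cv2.INTER_CUBIC))
E
```

```text
[ 339.846 -303.6     38.27 ] 8.677832474737777 18.515152497555096 [ 0.521  0.947 -1.053] [ 413.748 -292.581  181.315]
```

View pics/w6.png

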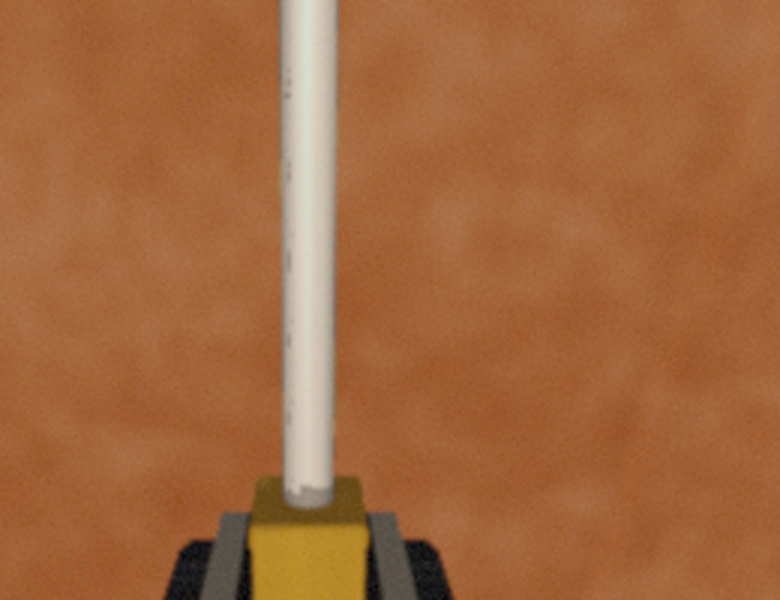

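The pin is held straight by its head. The crop missed the mouth, so I'll measure rod and tube from depth in this same picture.

```bash
cat >> h.py <<'E'
from scipy.optimize import least_squares
def cyl(C,x0,x1,r,y0,sl,w,zlo,zc):
    Q=C.reshape(-1,3); Q=Q[(Q[:,0]>x0)&(Q[:,0]<x1)&(abs(Q[:,1]-y0-sl*(Q[:,0]-468))<w)&(Q[:,2]>zlo)&(Q[:,2]<zc+r+4)]
    # y=a+b(x-468), z=c+d(x-468)
    f=lambda q: np.hypot((Q[:,1]-q[0]-q[1]*(Q[:,0]-468))/np.hypot(1,q[1]),Q[:,2]-q[2]-q[3]*(Q[:,0]-468))-r
    s=least_squares(f,[y0,sl,zc,0],loss="soft_l1",f_scale=.5); return s.x,len(Q),abs(s.fun).mean(),Q
E
python3 - <<'E'
from h import *
np.set_printoptions(precision=3,suppress=True)
z=np.load("w6.npz"); C=cloud(z,z["d"])
q,n,e,Q=cyl(C,365,445,4.5,-284,.152,9,40,45); print("rod: y@468, slope, z@468, slope",q,n,e)
q2,n,e,Q2=cyl(C,475,570,10.5,-284,.152,9.5,46,45); print("tube",q2,n,e,Q2[:,0].max())
Q=C.reshape(-1,3)
S=Q[(abs(Q[:,1]-q2[0]-q2[1]*(Q[:,0]-468))<4)&(Q[:,2]>50)&(Q[:,0]>440)]; print("tube xmin",np.sort(S[:,0])[[0,5,20]])
S=Q[(abs(Q[:,1]-q[0]-q[1]*(Q[:,0]-468))<3)&(Q[:,2]>40)&(Q[:,2]<49.5)&(Q[:,0]<466)]; print("tip xmax",np.sort(S[:,0])[[-1,-6]])
cv2.imwrite("pics/w6b.png",cv2.resize(z["p"][0:130,230:420,::-1],None,fx=4,fy=4,interpolation=cv2.INTER_CUBIC))
E
```

```text
rod: y@468, slope, z@468, slope [-284.265    0.151   45.551   -0.   ] 3351 0.4103152092861513h.py:33: RuntimeWarning: Mean of empty slice.
  s=least_squares(f,[y0,sl,zc,0],loss="soft_l1",f_scale=.5); return s.x,len(Q),abs(s.fun).mean(),Q
  ret = ret.dtype.type(ret / rcount)
Traceback (most recent call last):
ValueError: zero-size array to reduction operation maximum which has no identity
```

```bash
python3 - <<'E'
from h import *
np.set_printoptions(precision=3,suppress=True)
zt=dict(np.load("top0.npz")); zt.update(calibration("top"))
p,d=read_camera("side"); zs=dict(p=p,d=d); zs.update(calibration("side")); np.savez("s7.npz",**zs)
p,d=read_camera("top"); z7=dict(p=p,d=d); z7.update(calibration("top"))
for n,z in dict(w4=np.load("w4.npz"),w5=np.load("w5.npz"),top=zt,top7=z7,side=zs).items():
    C=cloud(z,z["d"])
    try:
        q,k,e,Q=cyl(C,474,565,10.5,-284,.152,12,48,45); print(n,"tube",q,k,e,Q[:,0].min(),Q[:,0].max())
        # width-based: centre of lateral extent at z>50
        t=Q[(Q[:,2]>49)]; l=t[:,1]-q[1]*(t[:,0]-468); print("  lat",np.percentile(l,[2,50,98]))
        if n in("top7","side"):
            q,k,e,Q=cyl(C,365,450,4.5,-284,.152,9,40,45); print("  rod",q,k,e)
    except Exception as ex: print(n,ex)
for n in("w4","w5"):
    z=np.load(n+".npz")
    print(R.from_rotvec(z["attitude"]).as_matrix()[:,2], z["eye"])
z=np.load("w4.npz"); print("w4 px edges at mouth z45 plane", onplane(z,[(299,110),(321,110),(310,128)],45))
E
```

```text
w4 tube [-282.977    0.153   45.382   -0.   ] 2002 0.8372638744223003 474.04495414778035 564.9637201010582
  lat [-294.74  -283.703 -273.556]
w5 tube [-282.677    0.143   45.227    0.003] 3209 0.9685874252811179 474.0018839673356 546.4563075006122
  lat [-294.718 -283.82  -273.25 ]
top tube [-284.126    0.165   45.843   -0.003] 245 1.701726080379446 474.57407684781134 564.239483877471
  lat [-295.901 -283.612 -274.21 ]
top7 tube [-283.661    0.152   46.271    0.001] 243 1.6753745520153775 474.00881167413553 564.9756951911271
  lat [-295.111 -282.2   -273.113]
  rod [-285.512    0.146   46.424   -0.008] 88 1.3440438904525556
side tube [-283.995    0.16    45.21    -0.003] 167 1.7222632236803668 474.1947611972838 564.8990558885313
  lat [-295.691 -286.804 -276.668]
  rod [-282.466    0.166   45.677   -0.001] 113 1.2322783326486249
[-0.286 -0.05  -0.957] [ 488.424 -294.421  343.379]
[-0.286 -0.048 -0.957] [ 478.124 -295.869  258.454]
w4 px edges at mouth z45 plane [[ 483.557 -270.641   45.   ]
 [ 487.451 -293.094   45.   ]
 [ 467.502 -284.768   45.   ]]
```

{"name": "send_rows", "arguments": {
  "plan": [
    [0, 0, 0, 0.5, -0.05, 0, -1],
    [0, 0, 0, 0.9, -0.05, 0, -1],
    [0, 0, 0, 1.3, -0.05, 0, -1],
    [0, 0, 0, 1.6, -0.05, 0, -1],
    [0, 0, 0, 1.9, -0.05, 0, -1],
    [0, 0, 0, 2.2, -0.05, 0, -1],
    [0, 0, 0, 2.5, -0.05, 0, -1],
    [0, 0, 0, 2.9, -0.05, 0, -1],
    [0, 0, 0, 3.3, -0.05, 0, -1],
    [0, 0, 0, 3.3, -0.05, 0, -1]
  ]
}}

```text
time_s: 23.0
position: [372.9, -297.9, 38.4]
orientation: [-3.132, -0.239, -0.0]
wrist_force: [-0.1, 0.5, -1.6]
finger_gap: 18.9
finger_force: 58.6
```

```bash
python3 - <<'E'
from h import *
np.set_printoptions(precision=3,suppress=True)
st=observe(); print(st["position"],np.degrees(yaw_of(st)),st["finger_gap"],st["wrist_force"],st["moment"])
c=calibration("wrist"); p,d=read_camera("wrist"); np.savez("w8.npz",p=p,d=d,**c); C=cloud(c,d)
for a in (cyl(C,390,462,4.5,-284,.152,9,40,45),cyl(C,474,520,10.5,-284,.152,12,48,45)): print(a[:3],a[3][:,0].min(),a[3][:,0].max())
cv2.imwrite("pics/w8.png",cv2.resize(p[0:150,220:420,::-1],None,fx=4,fy=4,interpolation=cv2.INTER_CUBIC))
E
```

```text
[ 372.914 -297.926   38.376] 8.724510022025253 18.896595307396527 [-0.13   0.522 -1.604] [-0.009  0.045 -0.045]
(array([-283.436,    0.152,   45.739,    0.001]), 2796, np.float64(0.37655763661585606)) 390.0510176354325 461.9852796706542
(array([-282.553,    0.144,   45.355,   -0.008]), 1860, np.float64(0.44208417388190735)) 474.0011562988452 491.2642071615346
```

View pics/w8.png

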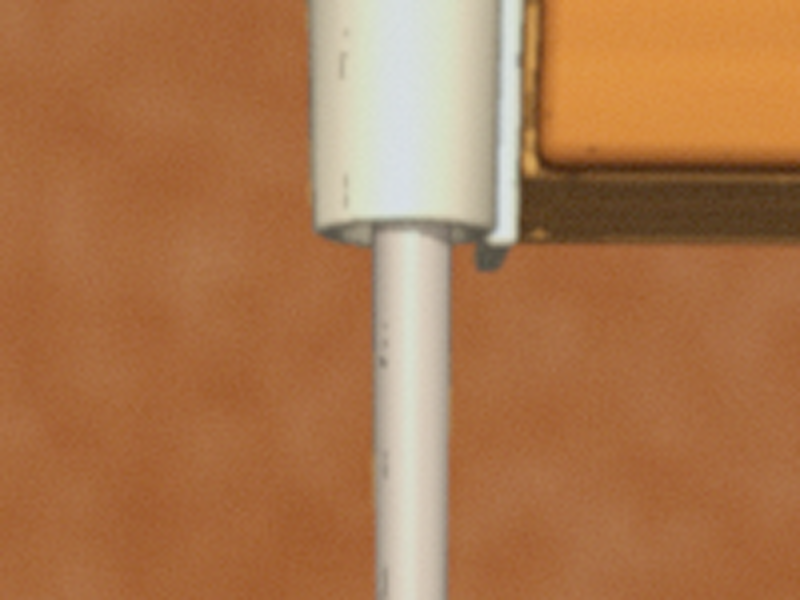

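The tip is inside the mouth with no side force. The rod centre is at crop u 412 against 406 for the tube, so it sits about 0.7 mm right of centre. I'll correct that and go on.

{"name": "send_rows", "arguments": {
  "plan": [
    [0, 0, 0, 0.2, -0.07, 0, -1],
    [0, 0, 0, 0.7, -0.07, 0, -1],
    [0, 0, 0, 1.2, -0.07, 0, -1],
    [0, 0, 0, 1.7, -0.07, 0, -1],
    [0, 0, 0, 2.2, -0.07, 0, -1],
    [0, 0, 0, 2.7, -0.07, 0, -1],
    [0, 0, 0, 3.2, -0.07, 0, -1],
    [0, 0, 0, 3.7, -0.07, 0, -1],
    [0, 0, 0, 4.0, -0.07, 0, -1],
    [0, 0, 0, 4.0, -0.07, 0, -1]
  ]
}}

```text
time_s: 24.3
position: [412.1, -291.2, 38.4]
orientation: [-3.132, -0.238, 0.0]
wrist_force: [-0.3, -0.1, -0.6]
finger_gap: 18.8
finger_force: 58.6
```

```bash
python3 - <<'E'
from h import *
np.set_printoptions(precision=3,suppress=True)
st=observe(); print(st["position"],np.degrees(yaw_of(st)),st["finger_gap"],st["wrist_force"],st["moment"])
E
```

```text
[ 412.112 -291.196   38.352] 8.71007199311655 18.83044667374049 [-0.285 -0.096 -0.578] [0.001 0.029 0.007]
```

{"name": "send_rows", "arguments": {
  "plan": [
    [0, 0, 0, 0.3, 0, 0, -1],
    [0, 0, 0, 0.8, 0, 0, -1],
    [0, 0, 0, 1.3, 0, 0, -1],
    [0, 0, 0, 1.8, 0, 0, -1],
    [0, 0, 0, 2.3, 0, 0, -1],
    [0, 0, 0, 2.8, 0, 0, -1],
    [0, 0, 0, 3.3, 0, 0, -1],
    [0, 0, 0, 3.6, 0, 0, -1],
    [0, 0, 0, 3.8, 0, 0, -1],
    [0, 0, 0, 3.8, 0, 0, -1]
  ]
}}

```text
time_s: 25.55
position: [449.5, -285.5, 38.3]
orientation: [-3.132, -0.238, 0.0]
wrist_force: [-0.5, -0.4, -0.8]
finger_gap: 18.2
finger_force: 58.6
```

```bash
python3 - <<'E'
from h import *
np.set_printoptions(precision=3,suppress=True)
st=observe(); print(st["position"],np.degrees(yaw_of(st)),st["finger_gap"],st["wrist_force"],st["moment"])
c=calibration("wrist"); p,d=read_camera("wrist"); np.savez("w9.npz",p=p,d=d,**c); C=cloud(c,d)
# gap between shoulder (brass front edge) and mouth along axis
hsv=cv2.cvtColor(p,cv2.COLOR_RGB2HSV); P=C.reshape(-1,3); e=np.array([.9885,.152]); t=(P[:,:2]-[468.5,-283.6])@e; l=(P[:,:2]-[468.5,-283.6])@[-.152,.9885]
br=((hsv[...,0]>15)&(hsv[...,0]<32)&(hsv[...,1]>150)).ravel()
m=br&(abs(l)<9)&(P[:,2]>50)&(abs(t)<40); print("brass top t",np.percentile(t[m],[1,99]),m.sum(),np.median(P[m,2]))
m=~br&(abs(l)<5)&(P[:,2]>50)&(P[:,2]<60)&(abs(t)<40); print("tube t min",np.percentile(t[m],[0,1,3]))
E
```

```text
[ 449.52  -285.494   38.339] 8.700070035199554 18.16893289071274 [-0.548 -0.435 -0.767] [-0.001  0.025  0.043]
brass top t [-32.272  -3.432] 2024 57.468685219904124
tube t min [-3.838 -0.084  0.999]
```

{"name": "send_rows", "arguments": {
  "plan": [
    [0, 0, 0, 0.1, 0, 0, -1],
    [0, 0, 0, 0.2, 0, 0, -1],
    [0, 0, 0, 0.25, 0, 0, -1],
    [0, 0, 0, 0.3, 0, 0, -1],
    [0, 0, 0, 0.33, 0, 0, -1],
    [0, 0, 0, 0.36, 0, 0, -1],
    [0, 0, 0, 0.38, 0, 0, -1],
    [0, 0, 0, 0.4, 0, 0, -1],
    [0, 0, 0, 0.4, 0, 0, -1],
    [0, 0, 0, 0.4, 0, 0, -1]
  ]
}}

```text
time_s: 26.85
position: [453.0, -285.0, 38.3]
orientation: [-3.132, -0.238, 0.001]
wrist_force: [-1.9, 0.5, -0.0]
finger_gap: 18.6
finger_force: 58.7
```

{"name": "send_rows", "arguments": {
  "plan": [
    [0, 0, 0, 0.02, 0, 0, -1],
    [0, 0, 0, 0.04, 0, 0, -1],
    [0, 0, 0, 0.06, 0, 0, -1],
    [0, 0, 0, 0.08, 0, 0, -1],
    [0, 0, 0, 0.1, 0, 0, -1],
    [0, 0, 0, 0.1, 0, 0, -1],
    [0, 0, 0, 0.1, 0, 0, -1],
    [0, 0, 0, 0.1, 0, 0, -1],
    [0, 0, 0, 0.1, 0, 0, -1],
    [0, 0, 0, 0.1, 0, 0, -1]
  ]
}}

```text
time_s: 28.1
position: [453.0, -285.0, 38.2]
orientation: [-3.131, -0.237, 0.004]
wrist_force: [-6.0, -0.6, 2.4]
finger_gap: 18.2
finger_force: 58.9
```

{"name": "send_rows", "arguments": {
  "plan": [
    [0, 0, 0, 0.03, 0, 0, -1],
    [0, 0, 0, 0.06, 0, 0, -1],
    [0, 0, 0, 0.09, 0, 0, -1],
    [0, 0, 0, 0.12, 0, 0, -1],
    [0, 0, 0, 0.15, 0, 0, -1],
    [0, 0, 0, 0.15, 0, 0, -1],
    [0, 0, 0, 0.15, 0, 0, -1],
    [0, 0, 0, 0.15, 0, 0, -1],
    [0, 0, 0, 0.15, 0, 0, -1],
    [0, 0, 0, 0.15, 0, 0, -1]
  ]
}}

```text
time_s: 29.35
position: [453.0, -285.0, 38.0]
orientation: [-3.131, -0.236, 0.008]
wrist_force: [-9.3, -1.2, 5.4]
finger_gap: 18.8
finger_force: 59.2
```

```bash
python3 - <<'E'
from h import *
np.set_printoptions(precision=3,suppress=True)
st=observe(); print(st["position"],np.degrees(yaw_of(st)),st["finger_gap"],st["wrist_force"],st["moment"])
c=calibration("wrist"); p,d=read_camera("wrist"); np.savez("w10.npz",p=p,d=d,**c)
cv2.imwrite("pics/w10.png",cv2.resize(p[80:280,220:420,::-1],None,fx=3,fy=3,interpolation=cv2.INTER_CUBIC))
E
```

```text
[ 453.004 -284.969   38.011] 8.620408346958216 18.841766725627828 [-9.302 -1.209  5.414] [-0.189  1.886  0.005]
```

View pics/w10.png

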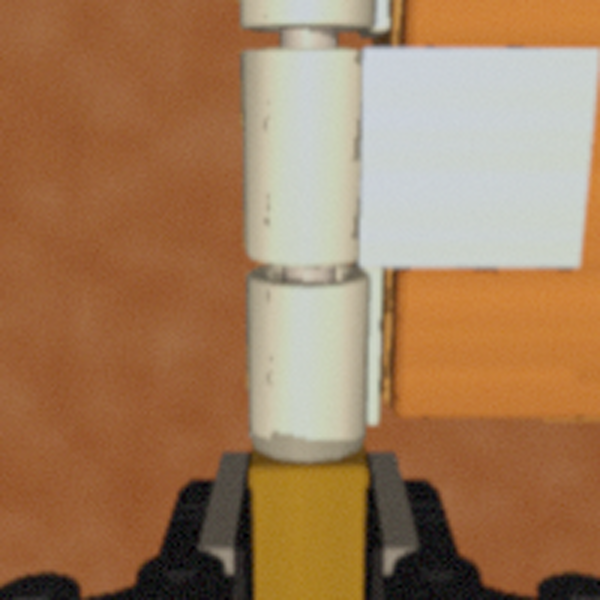

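The shoulder is against the end face and the rod is visible in both knuckle gaps. Easing off, then releasing and lifting away.

{"name": "send_rows", "arguments": {
  "plan": [
    [0, 0, 0, -0.08, 0, 0.05, -1],
    [0, 0, 0, -0.12, 0, 0.12, -1],
    [0, 0, 0, -0.12, 0, 0.12, -0.5],
    [0, 0, 0, -0.12, 0, 0.12, 0],
    [0, 0, 0, -0.12, 0, 0.12, 0],
    [0, 0, 0, -0.12, 0, 0.12, 0],
    [0, 0, 0, -0.12, 0, -2, 0],
    [0, 0, 0, -0.12, 0, -6, 0],
    [0, 0, 0, -0.12, 0, -11, 0],
    [0, 0, 0, -2, 0, -14, 0]
  ]
}}

```text
time_s: 30.65
position: [438.1, -287.6, 181.0]
orientation: [3.131, 0.241, 0.006]
wrist_force: [-0.5, 0.0, -1.5]
finger_gap: 42.5
finger_force: 0.0
```

```bash
python3 - <<'E'
from h import *
np.set_printoptions(precision=3,suppress=True)
c=calibration("wrist"); p,d=read_camera("wrist"); C=cloud(c,d); st=observe()
print(st["position"],st["wrist_force"],st["finger_gap"])
hsv=cv2.cvtColor(p,cv2.COLOR_RGB2HSV); P=C.reshape(-1,3); o=np.array([468.5,-283.6]); t=(P[:,:2]-o)@[.9885,.152]; l=(P[:,:2]-o)@[-.152,.9885]
br=((hsv[...,0]>15)&(hsv[...,0]<32)&(hsv[...,1]>150)).ravel()
m=br&(abs(l)<12)&(P[:,2]>48)&(abs(t)<40); print("brass t",np.percentile(t[m],[1,99]),"l",np.percentile(l[m],[2,98]),m.sum(),np.median(P[m,2]))
m=~br&(abs(l)<5)&(P[:,2]>50)&(P[:,2]<60)&(abs(t)<40); print("tube t min",np.percentile(t[m],[0,1,3]))
m=(l<-18)&(l>-115)&(t>10)&(t<100)&(P[:,2]>40); print("lid z",np.percentile(P[m,2],[5,50,95]))
cv2.imwrite("pics/w11.png",p[:,:,::-1])
E
```

```text
[ 436.141 -289.457  183.711] [-1.865 -1.623  1.591] 42.59176948091303
brass t [-31.088  -3.686] l [-9.191 10.034] 552 53.074466969654935
tube t min [-3.93  -3.749 -2.822]
lid z [52.312 53.569 55.291]
```

View pics/w11.png

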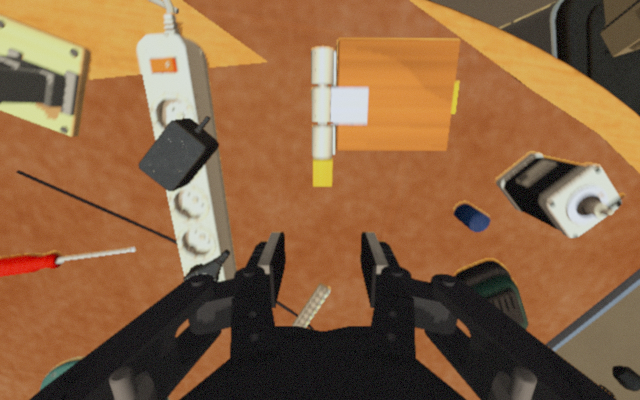

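The brass head at (322,172) butts against the hinge tube, the lid lies flat (53 mm) in its place, the capacitor at (472,217) looks unmoved, and the gripper is clear. Handing in.

```bash
python3 -c "
from bench import *
print(close_job())"
```

```text
the job is handed in; nothing more can be done
None
```

The job is handed in at about 31 s. The pin's clamp was left-hand, so I loosened it clockwise. I drew the pin out by its rod, laid it flat, then took it by its head and slid it in until the shoulder met the hinge's end face, with the lid still flat in place. I did not go near the spool or capacitor.

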